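# Free the bolted leaf of the laboratory bench cupboard

## Robot

A 7-joint arm with a two-finger parallel gripper is mounted at the origin on the work surface. World frame = base frame: x ahead of the robot, y to its left, z up, the work surface at z = 0. Lengths are in m, angles in rad, forces in N, time in s.
With the tool pointing down it reaches from about 0.425 to 0.925 m from the base axis. Payload 6.8 kg.
Tool frame: the origin (TCP) lies at the very end of the fingers, on their centre line; the grasp point (between the pads) lies 19 mm behind it; z points along the fingers, y is the line along which they close (so a half turn about z gives the same grasp; the last joint's range is limited). The gripper opens to 85 mm and grips with 20 to 120 N. Pads are 22 mm wide; open, the fingers measure 114 mm over their backs; the gripper's body (76 mm by 85 mm) begins 54 mm behind the grasp point. The pads swing forward as they close: fully open they stand 13 mm farther back than shut.
Start: joints at [0.997, 0.477, 0.022, 1.555, -0.011, 1.109, -0.083], TCP at [0.303, -0.603, 0.231] pointing down, gripper open.
Joint ranges: [-2.96, 2.96], [-0.34, 2.1], [-1.41, 1.46], [0.24, 2.44], [-1.37, 4.51], [0.17, 1.92], [-2.96, 2.96]. Speed limits (rad/s): [2.39, 2.39, 3.14, 3.14, 3.14, 3.14, 3.14].

## Interface

Orientations are given as a unit quaternion [w, x, y, z].
In Python, from station import bot gives the robot as it stands.
- The arm moves only by the tool jog_arm, never from a script. Its argument "motion" is a list of rows, each a list of 7 numbers: the turn, a rotation vector about the tool's x, y, z in rad, then the shift along the tool's x, y, z in mm, then the finger opening in mm, from 0 to 85.4. A call has 1 to 10 rows; each row is the pose to reach, as a shift and turn from the pose commanded when the call began, along the tool's axes at that moment; what a row does not reach only later rows make up. A row lasts 1/8 s, in which the tool goes at most 62.5 mm and 10.7 degrees, less where a joint would pass 70% of its speed; a pose out of reach is approached as far as the arm can. A call with a gripper value outside its range is refused whole. The fingers move at their own pace and stop on an object; "grip_force" is the grip in N (left out, the last holds). Time passes only in rows, so rows that repeat a pose let the fingers close. It gives the time, the measured TCP pose, the force, the opening and the grip force at its end, in the units of the state.
- bot.get_obs(): the state, without advancing time (a new reading comes with each control period).
- bot.read_camera(name): name is "scene" or "top" or "wrist"; returns a dict with "pixels" (384x512x3 uint8, red, green, blue), "camera_matrix" (3x3 intrinsics, pixels), "distortion" ([k1, k2, p1, p2, k3] as OpenCV has them; the pictures are not rectified), "T" (4x4, takes a point from camera to world coordinates); the wrist camera has in their place "tool_from_camera" (4x4, takes a point from camera to tool coordinates, whose origin is the TCP and whose axes are the flange's). Camera axes: x right, y down, z forward; pixel columns grow to the right and rows downward; lengths in m; the calibration is good to about 2 mm. A picture is of the moment at which its call begins: read the wrist's pose just before it. There is no depth.
- bot.hand_in(): hands the job in; it is judged then, once.
Trained networks look in a picture, given as the dict that the camera call returned (one of the last four; its "shot" number tells which), for a name from the list of things; names that differ only in an ending like _2 or _b are one class to them, and where a whole thing is asked for, a point or a joint stands for the part that bears it (a point fixed in the world has none). Each returns a list of dicts, best first, with "score" (0 to 1); they miss things now and then, are a little off and sometimes report something else, mostly with a low value. They report only what shows in the picture. A call takes as long as a camera call.
- bot.spot_in(thing, picture): "xy" ([column, row] in pixels, amid what is visible of it).
- bot.tip_of(thing, picture): "xy" ([column, row] in pixels: a listed point, or the origin of a listed thing).
The state is a dict: "t": time; "q": joint angles; "joint_vel": joint speeds; "joint_torque": joint torques, N m; "eef_pos": TCP position; "tool_rot": TCP orientation; "contact_force": force on the tool from outside, world axes, zero at the start; "torque": the same for the moment, N m; "gripper_width": opening from 0.0 (shut) to 1.0 (fully open); "grasp_force": force on a finger pad.
Only numpy, scipy, OpenCV 4.12 (cv2) and the standard library are available. Lean on these libraries where they do the work, as an engineer would, in place of code of your own. Each camera call takes 0.05 s, during which the arm holds its last target. There are 200 camera calls.

## Task

On the laboratory bench stands a small two-door cupboard. First swing its left-hand door (left as the robot sees it, the one that laps over the other) wide open, to about a right angle; then pull the bolt behind it, on the edge of the right-hand door, fully up and let go, so that the right-hand door is unbolted. The left-hand door must stay wide open.

Things in the scene. Friction and masses are not known exactly. Their poses are not given: they have to be found in the camera images.
- active_handle (a point): Steel bar handle of the left-hand door: upright, 11 mm thick, 35 mm clear of the face, from 150 to 250 mm above the bench; the point is on its axis at 235 mm. Frame turns with the door: z up, x into the door's face, y along the door to its hinge. The upright hinge axis is 83 mm along +x and 220 mm along +y from here. The like handle 125 mm to the right is on the bolted door.
- active (a joint): Opening of the left-hand door, rad: 0 shut, grows as it swings out towards the robot (clockwise from above), stop at 1.75. May start a little ajar; moves lightly, stays where left. White pan door, 265 mm wide, 48 mm deep, free edge 45 mm beyond the bar, top 260 mm above the bench; cupboard top at 270 mm.
- bolt_pull (a point): Centre of the bolt's pull: dark steel block 16 mm wide (y), 28 deep (x), 36 high (z) atop a thin upright rod, by the left edge of the right-hand door. x points into the cupboard, y left along its front, z up. Bolt down: centre 232 mm above the bench, 22 mm in front of that door's face; free 80 mm to either side once the left door is open. Boxed in while that is shut.
- bolt (a joint): Lift of the bolt, m: 0 fully down (bolted), 0.030 fully up (released). It slides straight up with about 4 N of resistance and stays where it is left.

How it is judged:
By the outcome, as a careful person would: the job done as asked, in the order asked, and still so for the second after the job is handed in, with the robot touching nothing.
It also fails if it takes over 51 s, if anything falls off the work surface, if the arm or the gripper's body presses on something with over 40 N, if the wrist force passes 120 N, or if a joint passes its speed limit or range.

## Working session

There is one attempt and no reset: what is moved stays moved. The work goes in short steps, Python scripts to look and compute and a tool call to move; the robot and the scene stay as the last step left them, time stands still between calls to the robot, and variables do not carry over. Pictures are saved under pics/ and viewed, at most 10 in all, crops included, and the job is handed in when it is done.

Besides the shell and the picture viewer there is one more tool, called after "Emit:" as name(argument=value, ...), one argument or row to a line, values as JSON. jog_arm: Moves the arm, as the interface text tells. Its arguments: {"type":"object","properties":{"motion":{"type":"array"},"grip_force":{"type":"number"}},"required":["motion"]}

```bash
mkdir -p pics; ls; cat > h.py <<'E'
import numpy as np,cv2
from scipy.spatial.transform import Rotation as R
from station import bot
def ray(p,xy):
    u=cv2.undistortPoints(np.array([[xy]],float),np.array(p["camera_matrix"]),np.array(p["distortion"]))[0,0]
    T=np.array(p["T"]); d=T[:3,:3]@[u[0],u[1],1]; return T[:3,3],d
def atz(p,xy,z):
    o,d=ray(p,xy); return o+d*(z-o[2])/d[2]
def tri(rs):
    A=np.zeros((3,3));b=np.zeros(3)
    for o,d in rs:
        d=d/np.linalg.norm(d);M=np.eye(3)-np.outer(d,d);A+=M;b+=M@o
    x=np.linalg.solve(A,b); return x
def save(p,n): cv2.imwrite("pics/"+n,np.array(p["pixels"])[:,:,::-1])
def TT(o):
    q=np.array(o["tool_rot"]); return R.from_quat(q[[1,2,3,0]]).as_matrix(),np.array(o["eef_pos"])
E
python3 - <<'E'
from h import *
o=bot.get_obs();print({k:np.round(v,3) for k,v in o.items()}); print(TT(o)[0].round(3))
ims=[]
for n in ("scene","top"):
    p=bot.read_camera(n);save(p,n+".png");ims.append(np.array(p["pixels"]))
    print(n,np.array(p["T"]).round(3).tolist())
    for t in ("active_handle","bolt_pull"):
        r=bot.tip_of(t,p)
        for a in r[:3]: print(t,a, atz(p,a["xy"],.235).round(3))
cv2.imwrite("pics/both.png",cv2.resize(np.vstack(ims)[:,:,::-1],None,fx=.78,fy=.78))
E
```

```text
pics
{'t': np.float64(0.0), 'q': array([ 0.997,  0.478,  0.022,  1.556, -0.012,  1.109, -0.083]), 'joint_vel': array([ 0.   ,  0.001, -0.   ,  0.001,  0.   , -0.001,  0.   ]), 'joint_torque': array([ 0.0000e+00, -5.9645e+01,  1.6080e+00, -2.8120e+01,  1.3000e-02,
        9.0000e-03,  0.0000e+00]), 'eef_pos': array([ 0.303, -0.603,  0.23 ]), 'tool_rot': array([-0.001,  0.973,  0.231, -0.   ]), 'contact_force': array([ 0.421, -0.003,  0.23 ]), 'torque': array([ 0.03 ,  0.041, -0.025]), 'grasp_force': np.float64(0.0), 'gripper_width': np.float64(1.0)}
[[ 0.893  0.449 -0.001]
 [ 0.449 -0.893  0.002]
 [-0.    -0.002 -1.   ]]
scene [[0.786, -0.582, 0.208, 0.507], [-0.618, -0.741, 0.262, -0.079], [0.001, -0.335, -0.942, 0.796], [0.0, 0.0, 0.0, 1.0]]
active_handle {'xy': [284.8, 265.5], 'score': 0.82} [ 0.594 -0.025  0.235]
top [[0.003, -0.974, 0.227, 0.489], [-1.0, -0.003, -0.0, 0.119], [0.001, -0.227, -0.974, 0.893], [0.0, 0.0, 0.0, 1.0]]
active_handle {'xy': [349.8, 224.9], 'score': 0.74} [ 0.593 -0.024  0.235]
```

View pics/both.png

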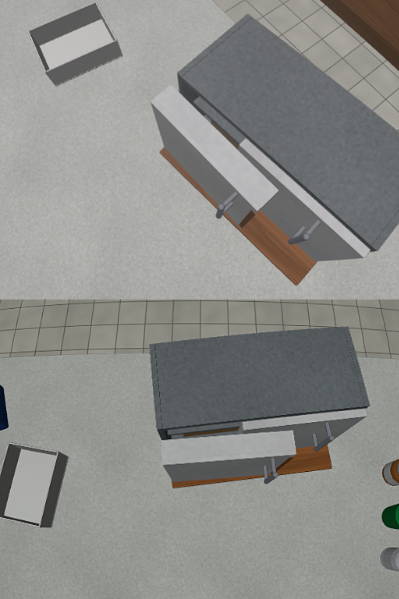

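```bash
python3 - <<'E'
import cv2
a=cv2.imread("pics/top.png")[20:260,185:485]
cv2.imwrite("pics/crop.png",cv2.resize(a,None,fx=2.5,fy=2.5,interpolation=2))
E
```

```text
(no output)
```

View pics/crop.png

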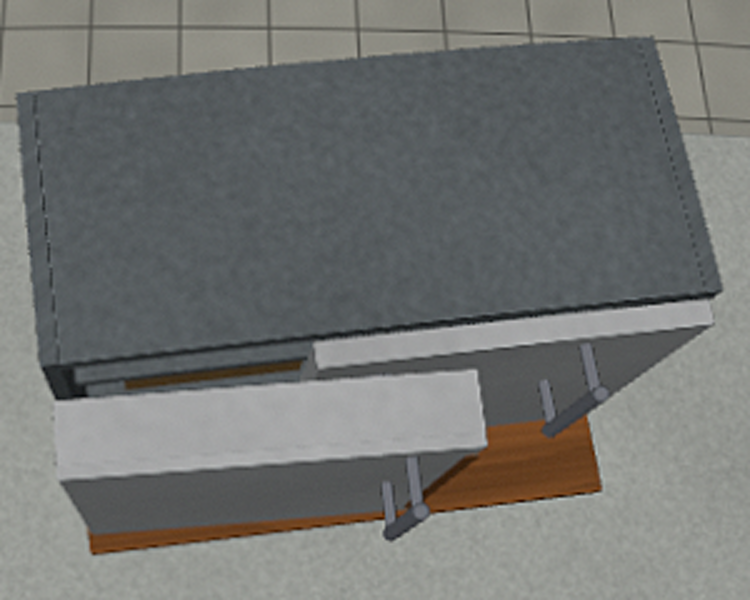

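The crop shows the left door's top quad (55,402),(478,370),(487,445),(63,480), its bar top at (420,512), the bolted door's bar at (600,395), and the cupboard top's front edge from (45,365) to (720,293).

```bash
python3 - <<'E'
from h import *
p=bot.read_camera("top")
f=lambda x,y,z:atz(p,[x/2.5+185-.3,y/2.5+20-.3],z)
for n,x,y,z in [("doorBL",55,402,.26),("BR",478,370,.26),("FR",487,445,.26),("FL",63,480,.26),("h",420,512,.25),("h2",600,395,.25),("cupL",45,365,.27),("cupR",720,293,.27),("d2L",318,368,.26),("d2R",713,325,.26)]:
    print(n,f(x,y,z).round(4))
def ang(a,b): d=f(*a)-f(*b); return np.degrees(np.arctan2(d[0],-d[1])) 
print("front dir",ang((720,293,.27),(45,365,.27)),ang((713,325,.26),(318,368,.26)))
print("door dir",ang((487,445,.26),(63,480,.26)),ang((478,370,.26),(55,402,.26)))
E
```

```text
doorBL [0.657  0.1991 0.26  ]
BR [ 0.6788 -0.0637  0.26  ]
FR [ 0.6308 -0.0664  0.26  ]
FL [0.6083 0.1928 0.26  ]
h [ 0.5909 -0.025   0.25  ]
h2 [ 0.6659 -0.1455  0.25  ]
cupL [0.6777 0.2048 0.27  ]
cupR [ 0.7294 -0.2255  0.27  ]
d2L [0.6794 0.0369 0.26  ]
d2R [ 0.711  -0.2232  0.26  ]
front dir 6.849121358349509 6.923986832642102
door dir 4.961671474894472 4.737118260678374
```

```bash
cat >> h.py <<'E'
def rows(tg,base=None):
    "tg: (x,y,z,yaw_deg of tool x) tool down -> rows in tool axes of the current pose"
    Rm,t=TT(bot.get_obs()) if base is None else base
    for x,y,z,w in tg:
        c,s=np.cos(np.radians(w)),np.sin(np.radians(w))
        G=np.array([[c,s,0],[s,-c,0],[0,0,-1]])
        print(R.from_matrix(Rm.T@G).as_rotvec().round(3).tolist(),(Rm.T@(np.array([x,y,z])-t)*1000).round(1).tolist())
E
python3 - <<'E'
from h import *
rows([(.303,-.603,.38,26.7),(.45,-.3,.38,15),(.592,-.025,.33,4.85)])
E
```

```text
[-0.0, 0.0, -0.0] [-0.1, -0.1, -148.9]
[-0.0, 0.0, 0.204] [267.3, -204.8, -148.8]
[-0.0, 0.0, 0.381] [517.7, -386.7, -98.8]
```

Emit:
jog_arm(
  motion=[
    [0, 0, 0, 0, 0, -60, 85],
    [0, 0, 0, 0, 0, -120, 85],
    [0, 0, 0, 0, 0, -149, 85],
    [0, 0, 0.05, 65, -50, -149, 85],
    [0, 0, 0.1, 130, -100, -149, 85],
    [0, 0, 0.15, 200, -150, -149, 85],
    [0, 0, 0.2, 267, -205, -149, 85],
    [0, 0, 0.25, 310, -235, -149, 85],
    [0, 0, 0.28, 360, -270, -149, 85],
    [0, 0, 0.31, 400, -300, -149, 85],
  ],
)

```text
t: 1.6
eef_pos: [0.4981, -0.2093, 0.3806]
tool_rot: [0.0, 0.997, 0.077, 0.0]
contact_force: [0.9, -0.8, 0.2]
gripper_width: 0.994
grasp_force: 0.0
```

```bash
python3 - <<'E'
from h import *
rows([(.592,-.025,.33,4.85)])
E
```

```text
[0.001, -0.001, 0.07] [121.2, -167.6, 50.6]
```

Emit:
jog_arm(
  motion=[
    [0, 0, 0.02, 35, -48, 0, 85],
    [0, 0, 0.04, 70, -96, 0, 85],
    [0, 0, 0.07, 100, -138, 20, 85],
    [0, 0, 0.07, 121, -168, 50, 85],
    [0, 0, 0.07, 121, -168, 50, 85],
    [0, 0, 0.07, 121, -168, 50, 85],
  ],
)

```text
t: 2.35
eef_pos: [0.591, -0.0274, 0.3307]
tool_rot: [0.0, 0.999, 0.042, 0.0]
contact_force: [-0.1, -0.2, 1.0]
gripper_width: 0.992
grasp_force: 0.0
```

```bash
cat >> h.py <<'E'
def wrist():
    o=bot.get_obs();p=bot.read_camera("wrist");Rm,t=TT(o)
    M=np.eye(4);M[:3,:3]=Rm;M[:3,3]=t;p["T"]=M@np.array(p["tool_from_camera"]);return p
E
python3 - <<'E'
from h import *
p=wrist();save(p,"w1.png");print(p["T"][:3,3])
for a in bot.tip_of("active_handle",p)[:3]: print(a,atz(p,a["xy"],.235))
for n in("top","scene"):
    q=bot.read_camera(n)
    for a in bot.tip_of("active_handle",q)[:3]: print(a,atz(q,a["xy"],.235))
rows([(.592,-.025,.216,4.85)])
E
```

```text
[ 0.6742737  -0.0189963   0.47372714]
{'xy': [250.2, 195.2], 'score': 0.93} [ 0.59004738 -0.02302767  0.235     ]
{'xy': [351.3, 226.8], 'score': 0.98} [ 0.58961181 -0.02593211  0.235     ]
[0.0, -0.001, -0.001] [1.1, -2.4, 115.0]
```

View pics/w1.png

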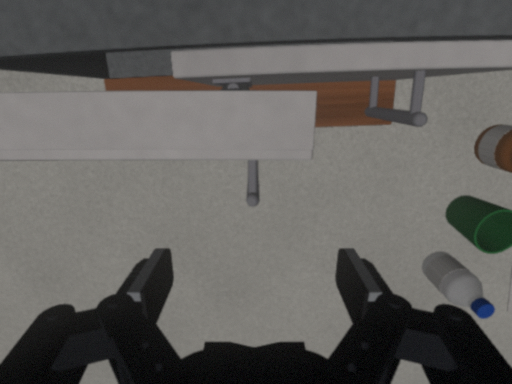

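The bar's top is at (252,200), centred between the fingers; the dark bolt is just visible behind the door at about (232,85).

Emit:
jog_arm(
  motion=[
    [0, 0, 0, 0, -3, 50, 85],
    [0, 0, 0, 0, -3, 95, 85],
    [0, 0, 0, 0, -3, 115, 85],
    [0, 0, 0, 0, -3, 115, 40],
    [0, 0, 0, 0, -3, 115, 0],
    [0, 0, 0, 0, -3, 115, 0],
    [0, 0, 0, 0, -3, 115, 0],
    [0, 0, 0, 0, -3, 115, 0],
  ],
  grip_force=40,
)

```text
t: 3.65
eef_pos: [0.591, -0.026, 0.2165]
tool_rot: [0.002, 0.999, 0.042, 0.001]
contact_force: [-1.1, -5.9, 4.1]
gripper_width: 0.116
grasp_force: 39.2
```

```bash
python3 - <<'E'
from h import *
o=bot.get_obs();print(o["q"].round(2),o["gripper_width"],o["grasp_force"],o["eef_pos"].round(4))
Rm,t=TT(o)
a0=4.85;h=np.array(t[:2]);c,s=np.cos(np.radians(a0)),np.sin(np.radians(a0))
H=h+.083*np.array([c,s])+.22*np.array([-s,c]);print("hinge",H)
np.save("H.npy",np.r_[H,h-H])
def tgt(d,z=.216):
    th=-np.radians(d);r=np.array([[np.cos(th),-np.sin(th)],[np.sin(th),np.cos(th)]])@(h-H);return (*(H+r),t[2],a0-d)
rows([tgt(d) for d in range(5,96,5)])
E
```

```text
[ 0.17  0.37 -0.29  1.76  0.13  1.03 -1.66] 0.11643217955676548 39.19358432292938 [ 0.591  -0.026   0.2165]
hinge [0.65512265 0.20023289]
[0.003, -0.001, 0.086] [-18.9, -8.1, -0.0]
[0.003, -0.001, 0.173] [-37.0, -17.7, -0.1]
[0.003, -0.001, 0.261] [-54.1, -28.9, -0.1]
[0.003, -0.001, 0.348] [-70.3, -41.6, -0.2]
[0.003, -0.002, 0.435] [-85.3, -55.6, -0.3]
[0.003, -0.002, 0.523] [-99.0, -70.9, -0.3]
[0.003, -0.002, 0.61] [-111.3, -87.3, -0.4]
[0.003, -0.002, 0.697] [-122.1, -104.7, -0.4]
[0.003, -0.002, 0.784] [-131.4, -123.0, -0.5]
[0.002, -0.002, 0.872] [-139.0, -142.0, -0.6]
[0.002, -0.002, 0.959] [-145.0, -161.6, -0.6]
[0.002, -0.002, 1.046] [-149.2, -181.7, -0.7]
[0.002, -0.003, 1.133] [-151.7, -202.1, -0.8]
[0.002, -0.003, 1.221] [-152.4, -222.6, -0.8]
[0.002, -0.003, 1.308] [-151.2, -243.1, -0.9]
[0.002, -0.003, 1.395] [-148.3, -263.4, -0.9]
[0.002, -0.003, 1.482] [-143.7, -283.4, -1.0]
[0.002, -0.003, 1.57] [-137.3, -302.9, -1.1]
[0.002, -0.003, 1.657] [-129.3, -321.7, -1.1]
```

Emit:
jog_arm(
  motion=[
    [0, 0, 0.01, -10, -4, 0, 0],
    [0, 0, 0.02, -19, -8, 0, 0],
    [0, 0, 0.03, -37, -18, 0, 0],
    [0, 0, 0.05, -54, -29, 0, 0],
    [0, 0, 0.06, -70, -42, 0, 0],
    [0, 0, 0.08, -85, -56, 0, 0],
    [0, 0, 0.1, -99, -71, 0, 0],
    [0, 0, 0.11, -111, -87, 0, 0],
    [0, 0, 0.13, -122, -105, 0, 0],
    [0, 0, 0.15, -131, -123, 0, 0],
  ],
  grip_force=30,
)

```text
t: 4.9
eef_pos: [0.4482, 0.0847, 0.2164]
tool_rot: [0.002, 0.999, -0.036, -0.001]
contact_force: [-7.3, -10.4, 11.5]
gripper_width: 0.115
grasp_force: 84.5
```

```bash
python3 - <<'E'
from h import *
o=bot.get_obs();print(o["q"].round(2),o["grasp_force"],o["contact_force"].round(1),o["torque"].round(2))
v=np.load("H.npy");H=v[:2];r0=v[2:];t=o["eef_pos"];r=t[:2]-H
print(np.degrees(np.arctan2(r0[1],r0[0])-np.arctan2(r[1],r[0]))%360,np.linalg.norm(r),np.linalg.norm(r0))
L=[]
for d in range(50,96,5):
    th=-np.radians(d);q=np.array([[np.cos(th),-np.sin(th)],[np.sin(th),np.cos(th)]])@r0+H
    L.append((*q,.2165,4.85-.19*d))
rows(L)
E
```

```text
[ 0.02  0.16 -0.38  2.05  0.07  0.95 -2.04] 84.48655843734741 [ -7.3 -10.4  11.5] [-1.58  1.16 -1.11]
45.00112334863538 0.237051511830301 0.2351361307838504
[0.004, 0.002, 0.01] [-8.9, -18.7, -0.2]
[0.004, 0.002, 0.027] [-17.8, -37.1, -0.3]
[0.004, 0.002, 0.043] [-25.1, -56.3, -0.3]
[0.004, 0.002, 0.06] [-30.6, -76.1, -0.4]
[0.004, 0.002, 0.076] [-34.5, -96.2, -0.5]
[0.004, 0.002, 0.093] [-36.5, -116.6, -0.6]
[0.004, 0.002, 0.109] [-36.8, -137.1, -0.7]
[0.004, 0.002, 0.126] [-35.3, -157.6, -0.8]
[0.004, 0.002, 0.143] [-32.0, -177.8, -0.9]
[0.005, 0.002, 0.159] [-26.9, -197.7, -1.0]
```

Emit:
jog_arm(
  motion=[
    [0, 0, 0, 0, 0, 0, 18],
    [0, 0, 0.01, -9, -19, 0, 18],
    [0, 0, 0.03, -18, -37, 0, 18],
    [0, 0, 0.04, -25, -56, 0, 18],
    [0, 0, 0.06, -31, -76, 0, 18],
    [0, 0, 0.08, -34, -96, 0, 18],
    [0, 0, 0.09, -36, -117, 0, 18],
    [0, 0, 0.11, -37, -137, 0, 18],
  ],
  grip_force=30,
)

```text
t: 5.9
eef_pos: [0.4149, 0.2269, 0.215]
tool_rot: [0.003, 0.996, -0.087, -0.005]
contact_force: [-20.3, -1.6, 13.9]
gripper_width: 0.21
grasp_force: 38.7
```

```bash
python3 - <<'E'
from h import *
o=bot.get_obs();print(o["q"].round(2),o["grasp_force"],o["contact_force"].round(1),o["torque"].round(2))
v=np.load("H.npy");H=v[:2];r0=v[2:];t=o["eef_pos"]
L=[]
for d in range(85,96,5):
    th=-np.radians(d);q=np.array([[np.cos(th),-np.sin(th)],[np.sin(th),np.cos(th)]])@r0+H
    L.append((*q,.2165,4.85-.19*d))
rows(L)
p=bot.read_camera("top");save(p,"t2.png");print([ (a,atz(p,a["xy"],.235)) for a in bot.tip_of("active_handle",p)[:2]])
E
```

```text
[-0.21  0.2  -0.47  2.01  0.11  0.97 -2.48] 38.65948029560968 [-20.3  -1.6  13.9] [-0.83  3.85 -0.75]
[0.007, 0.01, 0.023] [6.0, -18.8, -1.7]
[0.007, 0.01, 0.039] [7.2, -39.2, -1.8]
[0.007, 0.01, 0.056] [10.2, -59.5, -2.0]
[({'xy': [184.6, 336.2], 'score': 0.7}, array([0.42310068, 0.22928894, 0.235     ]))]
```

View pics/t2.png

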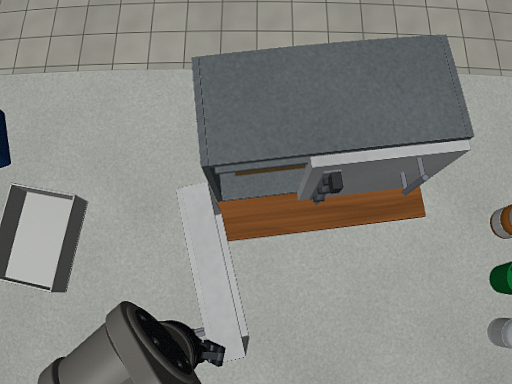

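The left door stands around 80° open, with its edge running from (212,185) to (245,357), and the bolt's pull now shows at (332,183). The side load is probably the finger against the handle's post, so I back off and lift.

Emit:
jog_arm(
  motion=[
    [0, 0, 0, -6, 0, 0, 20],
    [0, 0, 0, -6, 0, -10, 20],
    [0, 0, 0, -6, 0, -30, 20],
    [0, 0, 0, -6, 0, -60, 20],
    [0, 0, 0, -6, 0, -110, 20],
    [0, 0, 0, -6, 0, -110, 20],
  ],
)

```text
t: 6.75
eef_pos: [0.4184, 0.2292, 0.3304]
tool_rot: [-0.003, 0.996, -0.088, 0.004]
contact_force: [-0.1, -0.3, -0.3]
gripper_width: 0.233
grasp_force: 0.0
```

```bash
python3 - <<'E'
from h import *
v=np.load("H.npy");H=v[:2];r0=v[2:]
for n in ("top","scene"):
    p=bot.read_camera(n);save(p,n+"3.png")
    for a in bot.tip_of("active_handle",p)[:2]:
        x=atz(p,a["xy"],.235);r=x[:2]-H
        print(a,x,np.degrees(np.arctan2(r0[1],r0[0])-np.arctan2(r[1],r[0]))%360+2,np.linalg.norm(r))
    for a in bot.tip_of("bolt_pull",p)[:2]: print(n,"bolt",a,atz(p,a["xy"],.232))
    if n=="top":
        e=[atz(p,b,.26) for b in((212,185),(245,357))];d=e[1]-e[0];print(e,np.degrees(np.arctan2(d[1],d[0])))
o=bot.get_obs();print(o["contact_force"],o["q"].round(2))
E
```

```text
{'xy': [182.1, 339.0], 'score': 0.87} [0.41890883 0.23295201 0.235     ] 84.06601199119376 0.23846909614530856
top bolt {'xy': [333.0, 180.2], 'score': 0.52} [ 6.65730894e-01 -2.04433206e-04  2.32000000e-01]
[array([0.64991955, 0.19076783, 0.26      ]), array([0.39750693, 0.13790878, 0.26      ])] -168.17231350299892
{'xy': [70.7, 195.9], 'score': 0.78} [0.42172488 0.23110311 0.235     ] 83.71433668652327 0.23543043590737206
scene bolt {'xy': [313.3, 223.2], 'score': 0.56} [ 0.66032021 -0.00406976  0.232     ]
[-0.88218872 -0.22653516 -0.41703224] [-0.19  0.09 -0.47  1.87  0.04  1.2  -2.42]
```

```bash
python3 - <<'E'
from h import *
rows([(.435,.08,.335,-5),(.435,.08,.205,-5),(.433,.165,.205,-5)])
E
```

```text
[0.001, 0.001, -0.087] [45.0, 141.9, -10.5]
[0.001, 0.001, -0.087] [45.2, 141.7, 119.5]
[0.001, 0.001, -0.087] [28.5, 58.4, 119.4]
```

Emit:
jog_arm(
  motion=[
    [0, 0, -0.03, 15, 50, -10, 0],
    [0, 0, -0.06, 30, 100, -10, 0],
    [0, 0, -0.09, 45, 142, -10, 0],
    [0, 0, -0.09, 45, 142, 40, 0],
    [0, 0, -0.09, 45, 142, 90, 0],
    [0, 0, -0.09, 45, 142, 119, 0],
    [0, 0, -0.09, 41, 122, 119, 0],
    [0, 0, -0.09, 37, 102, 119, 0],
    [0, 0, -0.09, 33, 80, 119, 0],
    [0, 0, -0.09, 29, 58, 119, 0],
  ],
)

```text
t: 8.3
eef_pos: [0.4337, 0.166, 0.2055]
tool_rot: [0.001, 0.999, -0.042, -0.001]
contact_force: [0.2, -0.4, 0.0]
gripper_width: 0.003
grasp_force: 0.0
```

```bash
cat > d.py <<'E'
from h import *
v=np.load("H.npy");H=v[:2];r0=v[2:]
for n in ("top","scene"):
    p=bot.read_camera(n);save(p,n+"4.png")
    for a in bot.tip_of("active_handle",p)[:2]:
        x=atz(p,a["xy"],.235);r=x[:2]-H
        print(a,x,np.degrees(np.arctan2(r0[1],r0[0])-np.arctan2(r[1],r[0]))%360+2,np.linalg.norm(r))
    for a in bot.tip_of("bolt_pull",p)[:2]: print(n,"bolt",a,atz(p,a["xy"],.232))
o=bot.get_obs();print(o["contact_force"],o["eef_pos"])
E
python3 d.py
```

```text
{'xy': [145.3, 324.7], 'score': 0.66} [0.43870073 0.28968067 0.235     ] 98.63532015385437 0.2341780357267355
top bolt {'xy': [332.0, 181.9], 'score': 0.75} [0.66289613 0.00152216 0.232     ]
scene bolt {'xy': [312.8, 223.2], 'score': 0.7} [ 0.65979131 -0.00365326  0.232     ]
[ 0.26548343 -0.33620045  0.34595336] [0.43396529 0.16465303 0.20589526]
```

```bash
python3 - <<'E'
from h import *
rows([(.435,.09,.206,-5),(.45,.08,.35,-5),(.66,-.001,.35,6.85)])
E
```

```text
[0.001, 0.001, 0.002] [7.4, 74.3, -0.0]
[0.001, 0.001, 0.002] [23.1, 83.1, -144.0]
[0.001, 0.001, -0.205] [239.2, 145.9, -144.1]
```

Emit:
jog_arm(
  motion=[
    [0, 0, 0, 4, 37, 0, 0],
    [0, 0, 0, 7, 74, 0, 0],
    [0, 0, 0, 10, 76, -48, 0],
    [0, 0, 0, 15, 78, -96, 40],
    [0, 0, 0, 23, 83, -144, 85],
    [0, 0, -0.05, 80, 100, -144, 85],
    [0, 0, -0.1, 135, 115, -144, 85],
    [0, 0, -0.15, 190, 130, -144, 85],
    [0, 0, -0.205, 239, 146, -144, 85],
    [0, 0, -0.205, 239, 146, -144, 85],
  ],
)

```text
t: 9.85
eef_pos: [0.6619, -0.004, 0.3479]
tool_rot: [0.001, 0.998, 0.058, -0.001]
contact_force: [0.1, 0.3, -0.0]
gripper_width: 0.999
grasp_force: 0.0
```

Emit:
jog_arm(
  motion=[
    [0, 0, 0, 0, 0, 0, 85],
    [0, 0, 0, 0, 0, 0, 85],
  ],
)

```text
t: 10.1
eef_pos: [0.6591, 0.0007, 0.3508]
tool_rot: [-0.0, 0.998, 0.061, 0.0]
contact_force: [0.0, 0.4, 0.4]
gripper_width: 0.998
grasp_force: 0.0
```

```bash
python3 - <<'E'
from h import *
o=bot.get_obs();print(o["q"].round(2))
p=wrist();save(p,"w5.png")
for f in (bot.tip_of,bot.spot_in):
  for a in f("bolt_pull",p)[:2]: print(a,atz(p,a["xy"],.232),atz(p,a["xy"],.25))
rows([(.662,-.001,.35,6.85)])
E
python3 d.py
```

```text
[ 0.08  0.39 -0.25  1.43  0.1   1.34 -1.62]
{'xy': [261.6, 183.0], 'score': 0.61} [ 0.66338656 -0.00475383  0.232     ] [ 0.66879783 -0.00359751  0.25      ]
{'xy': [261.7, 186.7], 'score': 0.62} [ 0.65976644 -0.00532581  0.232     ] [ 0.66542652 -0.00413018  0.25      ]
[0.0, -0.001, 0.002] [2.3, 2.0, 1.0]
{'xy': [141.5, 323.1], 'score': 0.75} [0.44092163 0.29563422 0.235     ] 100.18721883638187 0.23448558989750795
top bolt {'xy': [333.9, 183.0], 'score': 0.7} [ 0.6610847  -0.00148713  0.232     ]
[-0.31343705 -0.16827354  0.2155384 ] [6.59904682e-01 3.58641455e-04 3.50444268e-01]
```

View pics/w5.png

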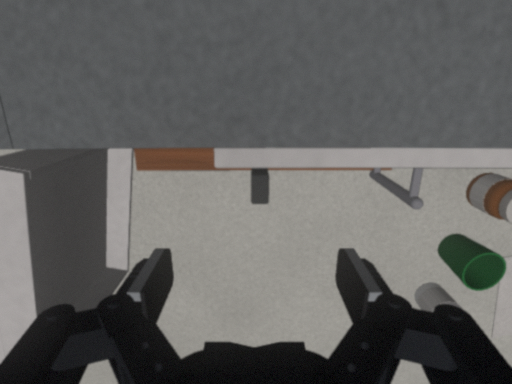

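The bolt's pull is dark and centred at about (260,187), between the fingers, with the doorway open to its left; the left door stands clear at far left. Descend.

Emit:
jog_arm(
  motion=[
    [0, 0, 0, 2, 4, 45, 85],
    [0, 0, 0, 2, 4, 85, 85],
    [0, 0, 0, 2, 4, 115, 85],
    [0, 0, 0, 2, 4, 130, 85],
    [0, 0, 0, 2, 4, 130, 85],
    [0, 0, 0, 2, 4, 130, 50],
    [0, 0, 0, 2, 4, 130, 20],
    [0, 0, 0, 2, 4, 130, 0],
    [0, 0, 0, 2, 4, 130, 0],
    [0, 0, 0, 2, 4, 130, 0],
  ],
  grip_force=40,
)

```text
t: 11.8
eef_pos: [0.6627, -0.0038, 0.2209]
tool_rot: [0.0, 0.998, 0.06, 0.0]
contact_force: [-1.4, -1.5, 2.9]
gripper_width: 0.181
grasp_force: 42.5
```

Emit:
jog_arm(
  motion=[
    [0, 0, 0, 0, 0, -6, 0],
    [0, 0, 0, 0, 0, -12, 0],
    [0, 0, 0, 0, 0, -18, 0],
    [0, 0, 0, 0, 0, -24, 0],
    [0, 0, 0, 0, 0, -28, 0],
    [0, 0, 0, 0, 0, -31, 0],
    [0, 0, 0, 0, 0, -32, 0],
    [0, 0, 0, 0, 0, -32, 0],
  ],
)

```text
t: 12.8
eef_pos: [0.6625, -0.0038, 0.251]
tool_rot: [0.0, 0.998, 0.06, -0.0]
contact_force: [6.6, -1.4, -10.5]
gripper_width: 0.177
grasp_force: 41.3
```

Emit:
jog_arm(
  motion=[
    [0, 0, 0, 0, 0, -2, 0],
    [0, 0, 0, 0, 0, -3, 0],
    [0, 0, 0, 0, 0, -3, 0],
  ],
)

```text
t: 13.18
eef_pos: [0.6624, -0.0037, 0.2512]
tool_rot: [-0.0, 0.998, 0.06, -0.001]
contact_force: [12.9, -1.6, -24.1]
gripper_width: 0.177
grasp_force: 39.7
```

Emit:
jog_arm(
  motion=[
    [0, 0, 0, 0, 0, 2, 0],
    [0, 0, 0, 0, 0, 2, 25],
    [0, 0, 0, 0, 0, 2, 50],
    [0, 0, 0, 0, 0, 2, 60],
    [0, 0, 0, 0, 0, 2, 60],
    [0, 0, 0, 0, 0, 2, 60],
    [0, 0, 0, 0, 0, -30, 60],
    [0, 0, 0, 0, 0, -75, 60],
    [0, 0, 0, 0, 0, -100, 60],
    [0, 0, 0, 0, 0, -100, 60],
  ],
)

```text
t: 14.42
eef_pos: [0.6635, -0.0032, 0.3579]
tool_rot: [-0.0, 0.998, 0.06, 0.002]
contact_force: [-0.3, -0.4, -0.6]
gripper_width: 0.704
grasp_force: 0.0
```

```bash
python3 d.py; python3 - <<'E'
from h import *
p=wrist();save(p,"w6.png")
for a in bot.tip_of("bolt_pull",p)[:2]: print(a,atz(p,a["xy"],.232),atz(p,a["xy"],.262))
a=cv2.imread("pics/top4.png");b=cv2.imread("pics/w6.png");cv2.imwrite("pics/c6.png",cv2.resize(np.vstack([a,b]),None,fx=.78,fy=.78))
E
```

```text
{'xy': [139.3, 323.9], 'score': 0.57} [0.43963792 0.29898222 0.235     ] 100.80025296374816 0.23703396427548445
top bolt {'xy': [335.5, 176.2], 'score': 0.64} [ 0.67242737 -0.0045241   0.232     ]
scene bolt {'xy': [314.8, 215.1], 'score': 0.62} [0.66927786 0.0032887  0.232     ]
[ 0.0155866  -0.07474993  0.80494137] [ 0.66193355 -0.00350425  0.3538606 ]
{'xy': [254.3, 193.2], 'score': 0.92} [ 0.65389417 -0.00353634  0.232     ] [ 0.66425134 -0.00224928  0.262     ]
```

View pics/c6.png

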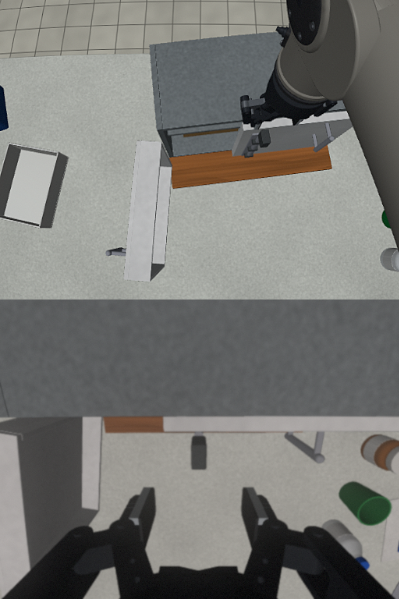

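```bash
python3 - <<'E'
from h import *
r=[]
for n in("top","scene"):
    p=bot.read_camera(n);a=bot.tip_of("bolt_pull",p)
    if a: r.append(ray(p,a[0]["xy"]))
p=wrist();r.append(ray(p,bot.tip_of("bolt_pull",p)[0]["xy"]))
print("bolt",tri(r)); print(bot.hand_in())
E
```

```text
bolt [ 6.62741355e-01 -1.52248797e-04  2.58128703e-01]
the job is handed in; nothing more can be done
None
```

The left-hand door is open to about 100° (at or near its stop), a little past the right angle you asked for. The bolt is pulled fully up and released: it hit its stop after about 30 mm of lift. I handed the job in at about 15 s with the gripper clear of everything; no verdict came back.

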